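Roll a stall-table leg between the lashing rings of a trailer deck and chock it

TASK

On the trailer deck, roll the loose round table leg over to lie midway between the left and right pairs of lashing rings, parallel to the pairs, and let it come to rest there. Then push each wedge along the deck, thin edge first, up against its own side of the leg so that the leg is chocked from both sides and still lies midway, ready for strapping. Only push and roll with the fingers: lift nothing, do not use a wedge to shove the leg over, and leave everything else on the deck alone.

Things in the scene. Friction and masses are not known exactly. Their poses are not given: they have to be found in the camera images.
- leg: loose round wooden table leg lying on the deck left (+y) of the lashings: diameter 60 mm, length 280 mm, 0.45 kg, steel ferrule at one end, rubber foot at the other. Origin on its axis at mid-length (30 mm up); x is its axis, roughly world x; y, z turn as it rolls. Rolling drag: let go at 50 mm/s it runs on about 10 mm. A fingertip pressed lightly on top (2 to 10 N) goes twice as far as the leg.
- lashings: four flush lashing-ring pans in the deck, 84 x 70 mm each, under 2 mm high: things roll and slide over them freely. Origin at deck level in the middle of the four; pan centres at x = +-85 mm, y = +-200 mm of this frame. Its y axis points to the left pair; its x axis, parallel to both pairs, is where the leg belongs.
- wedge_left: wooden wedge lying flat, left (+y) of the leg's start, thin edge towards it: 60 mm wide (x), 70 mm long (y), 46 mm high at its upright back, 70 g. Origin at the centre of its underside; +y points to its thin edge (35 mm off, 1.5 mm thick), the back is 35 mm the other way; top level for 8 mm, then sloping to the thin edge. Touching the leg, its origin is 47 mm from the leg's axis.
- wedge_right: a second wedge of the same shape and axes, lying on the -y (right) side of the lashings, its thin edge towards the leg.
- mug: white mug, 80 mm high; leave alone
- bottle: brown bottle, 215 mm high, standing; leave alone
- jar: green glass jar, 100 mm high; leave alone
- hammer: hammer, 290 mm long, lying; leave alone
- wrench: wrench, 170 mm long, lying; leave alone
- tin: round tin, 86 mm across, 55 mm high, standing; leave alone
- peg: bent steel tent peg, 200 mm long, lying; leave alone

How it is judged:
On the way, in this order (a step that is already met when the one before it is completed fails the run):
1. the leg has rolled by a sixth of a turn or more (angle between leg's own z axis and vertical above 1 rad).
2. the leg lies at rest midway between the ring pairs, the wedges not yet pushed (y of leg in the frame of lashings between -0.018 and 0.018 m and linear speed of leg below 0.01 m/s and distance of each of wedge_left, wedge_right from where it was at the start of the episode below 0.02 m), for 0.3 s.
At the end, for the whole second after the job is handed in: Leg at rest within 18 mm of the line midway between the ring pairs, 45 mm lengthwise, 0.15 rad of parallel. Each wedge flat, thin edge under its own side of the leg, within 9 mm of touching it, within 90 mm of mid-length and 0.3 rad of square (y of leg in the frame of lashings between -0.018 and 0.018 m and x of leg in the frame of lashings between -0.045 and 0.045 m and angle between the x axis of leg and the x axis of lashings, either way round below 0.15 rad and height (world z) of leg below 0.035 m and linear speed of leg below 0.01 m/s and y of leg in the frame of wedge_left between 0.03 and 0.056 m and x of leg in the frame of wedge_left between -0.09 and 0.09 m and angle between the y axis of each of wedge_left, wedge_right and the y axis of lashings, either way round below 0.3 rad and angle between each of wedge_left, wedge_right's own z axis and vertical below 0.1 rad and y of leg in the frame of wedge_right between 0.03 and 0.056 m and x of leg in the frame of wedge_right between -0.09 and 0.09 m).
It fails at once if the leg is lifted or stood up (height (world z) of leg above 0.045 m or angle between leg's own x axis and vertical below 1.4 rad or angle between leg's own x axis and vertical above 1.74 rad).
It fails at once if a wedge is lifted or tipped (height (world z) of any of wedge_left, wedge_right above 0.015 m or angle between any of wedge_left, wedge_right's own z axis and vertical above 0.35 rad).
It fails at once if something else on the deck is moved by more than 25 mm (distance of any of mug, bottle, jar, hammer, wrench, tin, peg from where it was at the start of the episode above 0.025 m).
It also fails if it takes over 72 s, if anything falls off the work surface, if the arm or the gripper's body presses on something with over 40 N, if the wrist force passes 120 N, or if a joint passes its speed limit or range.

ROBOT

A 6-joint arm with a two-finger parallel gripper is mounted at the origin on the work surface. World frame = base frame: x ahead of the robot, y to its left, z up, the work surface at z = 0. Lengths are in m, angles in rad, forces in N, time in s.
With the tool pointing down it reaches from about 0.375 to 0.975 m from the base axis. Payload 3.8 kg.
Tool frame: the origin (TCP) lies on the centre line of the jaws, within the pads' length; the fingertips stand 8 mm ahead of it and the grasp point (between the pads) lies 11 mm behind it; z points along the fingers, y is the direction in which the jaws open and shut (so a half turn about z gives the same grasp; the last joint's range is limited). The gripper opens to 85 mm and grips with 20 to 120 N. Pads are 22 mm wide; open, the fingers measure 114 mm over their backs; the gripper's body (76 mm by 85 mm) begins 54 mm behind the grasp point. The pads swing forward as they close: fully open they stand 13 mm farther back than shut.
Start: joints at [-1.248, 0.264, 1.604, -0, 1.274, -0.037], TCP at [0.238, -0.632, 0.239] pointing down, gripper open.
Joint ranges: [-2.63, 2.63], [-0.94, 2.18], [0.31, 2.57], [-1.31, 4.45], [0, 2.66], [-2.55, 2.55]. Speed limits (rad/s): [2.57, 2.57, 3.14, 3.14, 3.14, 3.14].

INTERFACE

Orientations are given as a rotation vector (axis times angle).
In Python, from workcell import bot gives the robot as it stands.
- The arm moves only by the tool arm_command, never from a script. Its arguments are lists of equal length, an entry for each row: "slide": the shift along the tool's x, y, z in m, a list of three; "angular": the turn, a rotation vector about the tool's x, y, z in degrees, a list of three; "hand": the finger opening in m, from 0 to 0.0854. A call has exactly 8 rows; each row shifts and turns the pose as measured when the row begins, along the tool's axes as they then stand; what a row does not reach is not made up. A row lasts 1/10 s, in which the tool goes at most 50 mm and 8.59 degrees, less where a joint would pass 70% of its speed; a pose out of reach is approached as far as the arm can. A call is refused whole if a number of a shift passes 0.05 or a number of a turn 8.59, either way. A call with a gripper value outside its range is refused whole. The fingers move at their own pace and stop on an object; "squeeze" is the grip in N (left out, the last holds). Time passes only in rows, so rows that do not move let the fingers close, or fill a call up. It gives the time, the measured TCP pose, the force and the opening at its end, in the units of the state.
- bot.read_state(): the state, without advancing time (a new reading comes with each control period).
- bot.read_camera(name): name is "scene" or "top"; returns the picture (420x560x3 uint8, red, green, blue); there is no depth.
- bot.get_calibration(name): a dict with "fx", "fy", "cx", "cy" (pixels), "R" (3x3) and "t" (3): a world point X has camera coordinates R X + t. Camera axes: x right, y down, z forward; pixel columns grow to the right and rows downward; lengths in m; the calibration is good to about 2 mm. A picture is of the moment at which its call begins. get_calibration takes no time and is no camera call.
- bot.finish_job(): hands the job in, once; it reports no verdict.
The state is a dict: "time": time; "q": joint angles; "joint_vel": joint speeds; "joint_torque": joint torques, N m; "tool_pos": TCP position; "tcp_rot": TCP orientation; "wrist_force": force on the tool from outside, world axes, zero at the start; "torque": the same for the moment, N m; "width": opening from 0.0 (shut) to 1.0 (fully open).
Only numpy, scipy, OpenCV 4.12 (cv2) and the standard library are available. Lean on these libraries where they do the work, as an engineer would, in place of code of your own. Each camera call takes 0.05 s, during which the arm holds its last target.

## Working session

There is one attempt and no reset: what is moved stays moved. The work goes in short steps, Python scripts to look and compute and a tool call to move; the robot and the scene stay as the last step left them, time stands still between calls to the robot, and variables do not carry over. Pictures are saved under pics/ and viewed, and the job is handed in when it is done.

Besides the shell and the picture viewer there is one more tool, called after "Call:" as name(argument=value, ...) on one line, values as JSON. arm_command: Moves the arm, as the interface text tells. Its arguments: {"type":"object","properties":{"slide":{"type":"array","items":{"type":"array","items":{"type":"number"}}},"angular":{"type":"array","items":{"type":"array","items":{"type":"number"}}},"hand":{"type":"array","items":{"type":"number"}},"squeeze":{"type":"number"}},"required":["slide","angular","hand"]}

```bash
mkdir -p pics; ls; python3 - <<'E'
from workcell import bot
import cv2,numpy as np
for n in ("scene","top"):
    im=bot.read_camera(n); cv2.imwrite(f"pics/{n}0.png",im[:,:,::-1])
    c=bot.get_calibration(n); print(n,{k:np.round(v,4).tolist() for k,v in c.items()})
s=bot.read_state()
print({k:np.round(v,3).tolist() for k,v in s.items()})
E
```

```text
pics
scene {'fx': 468.251, 'fy': 468.251, 'cx': 277.9289, 'cy': 213.0558, 'R': [[0.1724, 0.985, 0.0103], [0.8369, -0.141, -0.5288], [-0.5194, 0.0998, -0.8487]], 't': [-0.07, -0.4447, 1.4115]}
top {'fx': 382.9624, 'fy': 382.9624, 'cx': 279.4863, 'cy': 210.1745, 'R': [[-0.0208, -0.9998, 0.0007], [-0.9889, 0.0204, -0.147], [0.147, -0.0037, -0.9891]], 't': [-0.0222, 0.5622, 0.8275]}
{'time': 0.1, 'q': [-1.248, 0.265, 1.605, 0.0, 1.274, -0.037], 'joint_vel': [-0.0, -0.002, -0.002, -0.001, 0.0, -0.0], 'joint_torque': [0.001, -51.671, -36.859, -0.0, 0.006, 0.0], 'tool_pos': [0.237, -0.631, 0.238], 'tcp_rot': [-3.089, -0.562, 0.0], 'wrist_force': [0.368, 0.229, 0.22], 'torque': [0.005, -0.008, -0.024], 'width': 1.004}
```

View pics/top0.png

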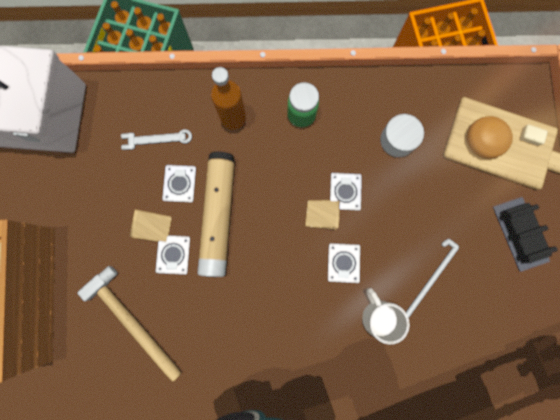

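View pics/scene0.png

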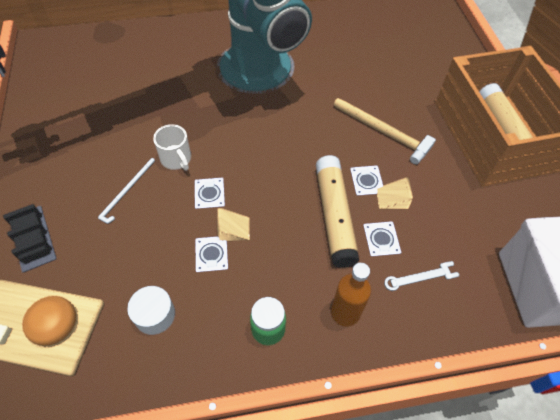

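The top view shows four pans at about (179,184), (173,255), (346,191) and (344,263). The leg runs from (220,155) at the rubber end to (211,275) at the ferrule. The wedges are at (151,226) and (323,214), and the bottle is near the leg's far end. Next I'll measure these.

```bash
cat > h.py <<'E'
import numpy as np, cv2
from workcell import bot
def ray(n,px,z):
    c=bot.get_calibration(n); R=np.array(c["R"]);t=np.array(c["t"])
    d=np.array([(px[0]-c["cx"])/c["fx"],(px[1]-c["cy"])/c["fy"],1.])
    C=-R.T@t; w=R.T@d
    return C+w*(z-C[2])/w[2]
def proj(n,X):
    c=bot.get_calibration(n); p=np.array(c["R"])@np.array(X)+np.array(c["t"])
    return np.array([c["fx"]*p[0]/p[2]+c["cx"],c["fy"]*p[1]/p[2]+c["cy"]])
E
python3 - <<'E'
from h import *
for n in("top","scene"):
    im=cv2.imread(f"pics/{n}0.png"); hsv=cv2.cvtColor(im,cv2.COLOR_BGR2HSV)
    h,s,v=cv2.split(hsv)
    w=((s<60)&(v>170)).astype(np.uint8)
    y=((h>12)&(h<28)&(s>60)&(v>140)).astype(np.uint8)
    for nm,m in(("white",w),("wood",y)):
        cs,_=cv2.findContours(m,cv2.RETR_EXTERNAL,cv2.CHAIN_APPROX_NONE)
        for c in cs:
            if cv2.contourArea(c)<250: continue
            r=cv2.minAreaRect(c); print(n,nm,cv2.contourArea(c),np.round(r[0]),np.round(r[1]),round(r[2]),"z0:",np.round(ray(n,r[0],0.002),3)[:2], "box",[np.round(ray(n,q,0.0),3)[:2].tolist() for q in cv2.boxPoints(r)])
E
python3 - <<'E'
import cv2
im=cv2.imread("pics/top0.png")
cv2.imwrite("pics/z1.png",cv2.resize(im[140:290,110:370],None,fx=3,fy=3,interpolation=cv2.INTER_CUBIC))
im=cv2.imread("pics/scene0.png")
cv2.imwrite("pics/z2.png",cv2.resize(im[140:290,180:440],None,fx=3,fy=3,interpolation=cv2.INTER_CUBIC))
E
```

```text
top white 388.0 [ 96. 283.] [11. 41.] 48 z0: [0.407 0.394] box [[0.386, 0.437], [0.447, 0.371], [0.427, 0.352], [0.367, 0.419]]
top white 346.0 [210. 267.] [23. 17.] 3 z0: [0.438 0.129] box [[0.42, 0.157], [0.459, 0.155], [0.455, 0.102], [0.416, 0.104]]
top white 1144.5 [344. 262.] [39. 31.] 90 z0: [ 0.441 -0.18 ] box [[0.487, -0.146], [0.486, -0.219], [0.396, -0.214], [0.397, -0.143]]
top white 1677.5 [404. 284.] [ 55. 123.] 31 z0: [ 0.389 -0.318] box [[0.305, -0.187], [0.545, -0.347], [0.476, -0.454], [0.242, -0.291]]
top white 1085.5 [172. 254.] [32. 39.] 5 z0: [0.469 0.218] box [[0.428, 0.258], [0.518, 0.253], [0.51, 0.179], [0.421, 0.185]]
top white 968.0 [345. 191.] [31. 36.] 3 z0: [ 0.61  -0.192] box [[0.569, -0.152], [0.658, -0.16], [0.653, -0.234], [0.565, -0.225]]
top white 1039.5 [179. 183.] [31. 36.] 5 z0: [0.638 0.207] box [[0.598, 0.247], [0.687, 0.242], [0.68, 0.167], [0.591, 0.173]]
top white 512.0 [156. 139.] [15. 69.] 87 z0: [0.749 0.264] box [[0.766, 0.351], [0.772, 0.182], [0.734, 0.179], [0.728, 0.347]]
top white 1020.5 [405. 132.] [37. 35.] 45 z0: [ 0.755 -0.345
[... 3717 characters left out ...]
], [0.708, 0.098], [0.744, 0.156], [0.793, 0.123]]
scene wood 868.0 [233. 224.] [32. 32.] 90 z0: [ 0.541 -0.132] box [[0.489, -0.165], [0.502, -0.088], [0.59, -0.101], [0.577, -0.175]]
scene wood 869.5 [394. 192.] [31. 35.] 90 z0: [0.518 0.276] box [[0.463, 0.247], [0.478, 0.335], [0.568, 0.305], [0.554, 0.22]]
scene wood 1967.5 [337. 209.] [85. 26.] 81 z0: [0.541 0.123] box [[0.413, 0.102], [0.41, 0.172], [0.655, 0.143], [0.656, 0.081]]
scene wood 737.0 [376. 122.] [95.  9.] 28 z0: [0.283 0.297] box [[0.191, 0.194], [0.163, 0.214], [0.366, 0.396], [0.39, 0.376]]
scene wood 2451.0 [507.  72.] [164.  77.] 58 z0: [0.152 0.741] box [[-0.108, 0.594], [-0.291, 0.9], [0.37, 0.871], [0.477, 0.627]]
```

View pics/z1.png

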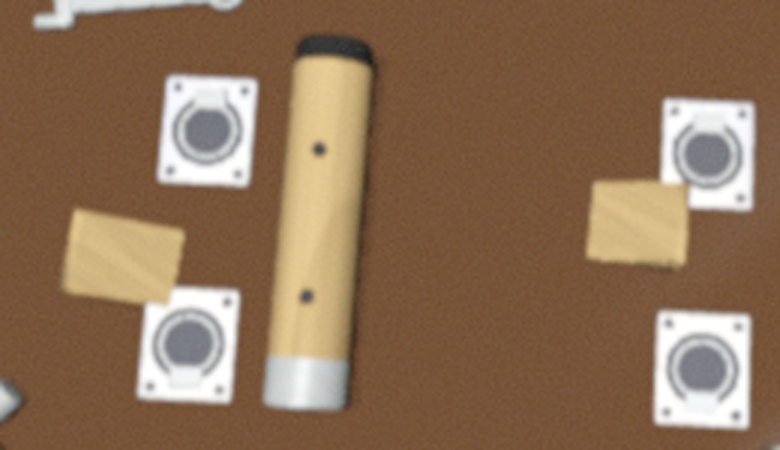

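View pics/z2.png

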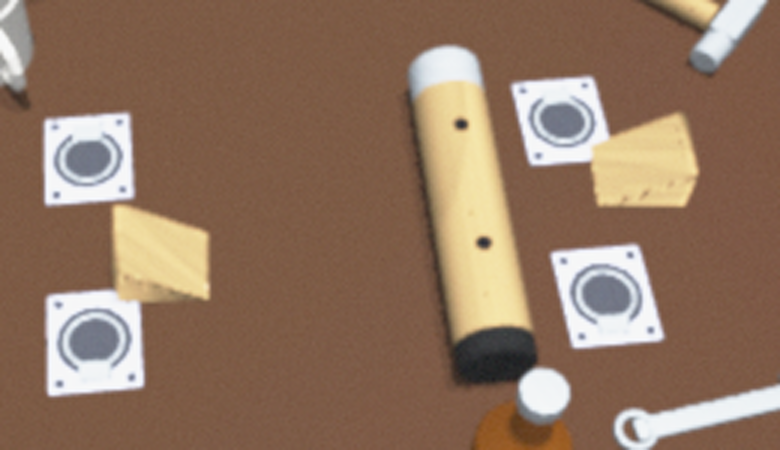

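```bash
python3 - <<'E'
from h import *
from scipy.spatial.transform import Rotation as Ro
z1=lambda x,y:(x/3+110,y/3+140); z2=lambda x,y:(x/3+180,y/3+140)
lf,ln,rf,rn=[np.array(p) for p in((.638,.207),(.468,.2185),(.6105,-.192),(.4415,-.180))]
O=(lf+ln+rf+rn)/4; ex=lf-ln+rf-rn; ex/=np.linalg.norm(ex); ey=np.array([-ex[1],ex[0]])
print("O",O,"ex",ex,"yaw",np.degrees(np.arctan2(ex[1],ex[0])))
L=lambda p:np.round([(p[:2]-O)@ex,(p[:2]-O)@ey],4)
# leg: silhouette centre lines
print("leg top", [(ray("top",z1(*q),.03).round(4)[:2],L(ray("top",z1(*q),.03))) for q in((334,50),(306,395))])
print("leg scene", [(ray("scene",z2(*q),.03).round(4)[:2],L(ray("scene",z2(*q),.03))) for q in((445,70),(497,355))])
for nm,f,n,pts in(("WL",z1,"top",[((184,230),0.0015),((168,303),.0015),((78,209),.046),((63,291),.046)]),("WR",z1,"top",[((595,181),.0015),((587,260),.0015),((688,183),.046),((685,265),.046)]),
 ("WL",z2,"scene",[((592,157),.0015),((596,205),.0015),((684,113),.046),((697,170),.046)]),
 ("WR",z2,"scene",[((208,233),.0015),((210,298),.0015),((114,205),.046),((118,278),.046)])):
    print(nm,n,[(ray(n,f(*q),z).round(3)[:2].tolist(),L(ray(n,f(*q),z)).tolist()) for q,z in pts])
s=bot.read_state();print(Ro.from_rotvec(s["tcp_rot"]).as_matrix().round(3), s["tool_pos"])
E
```

```text
O [0.5395   0.013375] ex [ 0.99760589 -0.06915557] yaw -3.9654874256263253
leg top [(array([0.6932, 0.1   ]), array([0.1473, 0.0971])), (array([0.4269, 0.1206]), array([-0.1198,  0.0992]))]
leg scene [(array([0.4218, 0.1258]), array([-0.1252,  0.104 ])), (array([0.6877, 0.103 ]), array([0.1416, 0.0996]))]
WL top [([0.557, 0.222], [0.0033, 0.2098]), ([0.5, 0.234], [-0.0547, 0.2172]), ([0.569, 0.29], [0.0101, 0.278]), ([0.507, 0.299], [-0.0519, 0.2828])]
WR top [([0.59, -0.103], [0.0583, -0.1128]), ([0.527, -0.095], [-0.005, -0.1089]), ([0.579, -0.17], [0.0522, -0.18]), ([0.517, -0.165], [-0.01, -0.1793])]
WL scene [([0.51, 0.234], [-0.0448, 0.2177]), ([0.556, 0.223], [0.0021, 0.2108]), ([0.509, 0.303], [-0.0509, 0.2864]), ([0.564, 0.295], [0.0047, 0.2827])]
WR scene [([0.53, -0.092], [-0.0021, -0.1053]), ([0.589, -0.098], [0.0572, -0.108]), ([0.52, -0.162], [-0.0073, -0.1759]), ([0.585, -0.166], [0.0579, -0.1753])]
[[ 0.936  0.352 -0.001]
 [ 0.352 -0.936  0.002]
 [ 0.    -0.002 -1.   ]] [ 0.23745511 -0.63116454  0.23807521]
```

Call:
arm_command(slide=[[0,0,0],[0,0,0],[0,0,0],[0,0,0],[0,0,0],[0,0,0],[0,0,0],[0,0,0]], angular=[[0,0,-8.3],[0,0,-8.3],[0,0,-8.3],[0,0,-8.3],[0,0,-8.3],[0,0,-8.3],[0,0,-8.3],[0,0,-8.3]], hand=[0.06,0.06,0.06,0.06,0.06,0.06,0.06,0.06])

```text
time: 0.9
tool_pos: [0.2363, -0.6278, 0.2314]
tcp_rot: [-2.227, -2.199, -0.009]
wrist_force: [0.2, 0.8, -0.1]
width: 0.706
```

```bash
cat >> h.py <<'E'
from scipy.spatial.transform import Rotation as Ro
O=np.array([.5395,.0134]); ex=np.array([.9976,-.0692]); ey=np.array([.0692,.9976])
L=lambda p:np.array([(np.array(p)[:2]-O)@ex,(np.array(p)[:2]-O)@ey])
def st():
    s=bot.read_state(); M=Ro.from_rotvec(s["tcp_rot"]).as_matrix()
    print("t",round(s["time"],2),"L",L(s["tool_pos"]).round(4),"z",round(s["tool_pos"][2],4),"w",round(float(s["width"]),3),"F",np.round(s["wrist_force"],1),"yaw tooly rel ex deg",round(np.degrees(np.arctan2(M[1,1],M[0,1])-np.arctan2(ex[1],ex[0])),2),"tilt",M[:,2].round(3))
E
python3 -c "from h import *;st()"
```

```text
t 0.9 L [-0.2581 -0.6606] z 0.2314 w 0.706 F [ 0.2  0.8 -0.1] yaw tooly rel ex deg 3.26 tilt [-0.004  0.012 -1.   ]
```

Call:
arm_command(slide=[[0.043,0.014,-0.003],[0.045,0.014,-0.003],[0.045,0.014,-0.003],[0.045,0.014,-0.003],[0.045,0.014,-0.002],[0.045,0.014,-0.002],[0.045,0.014,-0.002],[0.045,0.014,-0.002]], angular=[[0,0,3],[0,0,0],[0,0,0],[0,0,0],[0,0,0],[0,0,0],[0,0,0],[0,0,0]], hand=[0.06,0.06,0.06,0.06,0.06,0.06,0.06,0.06])

```text
time: 1.7
tool_pos: [0.3685, -0.268, 0.2495]
tcp_rot: [-2.286, -2.126, -0.011]
wrist_force: [1.0, -1.0, -1.0]
width: 0.701
```

```bash
python3 -c "from h import *;st()"
```

```text
t 1.7 L [-0.1511 -0.2926] z 0.2495 w 0.701 F [ 1. -1. -1.] yaw tooly rel ex deg -0.18 tilt [-0.008  0.02  -1.   ]
```

Call:
arm_command(slide=[[0.045,0.016,-0.001],[0.045,0.016,-0.001],[0.045,0.016,-0.001],[0.045,0.016,-0.001],[0.045,0.016,-0.001],[0.045,0.016,-0.001],[0.045,0.016,-0.001],[0.045,0.016,-0.001]], angular=[[0,0,0],[0,0,0],[0,0,0],[0,0,0],[0,0,0],[0,0,0],[0,0,0],[0,0,0]], hand=[0.06,0.06,0.06,0.06,0.06,0.06,0.06,0.06])

```text
time: 2.5
tool_pos: [0.5231, 0.0976, 0.262]
tcp_rot: [-2.287, -2.126, -0.011]
wrist_force: [0.3, -0.8, 0.5]
width: 0.703
```

```bash
python3 -c "
from h import *;st()
s=bot.read_state(); M=Ro.from_rotvec(s['tcp_rot']).as_matrix()
print(M.T@np.array([0,0,-1]), np.degrees(np.cross([0,0,1],M.T@np.array([0,0,-1.]))))"
```

```text
t 2.5 L [-0.0222  0.0828] z 0.262 w 0.703 F [ 0.3 -0.8  0.5] yaw tooly rel ex deg -0.22 tilt [-0.008  0.019 -1.   ]
[-0.01789793  0.0091646   0.99979782] [-0.52509266 -1.0254756   0.        ]
```

Call:
arm_command(slide=[[0.03,0.012,0],[0.03,0.012,0],[0.02,0.008,0],[0.008,0.003,0],[0,0,0.03],[0,0,0.03],[0,0,0.03],[0,0,0.03]], angular=[[-0.5,-1,0],[0,0,0],[0,0,0],[0,0,0],[0,0,0],[0,0,0],[0,0,0],[0,0,0]], hand=[0.06,0.06,0.06,0.06,0.06,0.06,0.06,0.06])

```text
time: 3.3
tool_pos: [0.5691, 0.1934, 0.1423]
tcp_rot: [2.289, 2.147, 0.012]
wrist_force: [-0.3, -0.2, -0.2]
width: 0.706
```

```bash
python3 -c "
from h import *;st()
s=bot.read_state(); M=Ro.from_rotvec(s['tcp_rot']).as_matrix()
print(M.T@np.array([0,0,-1]), np.degrees(np.cross([0,0,1],M.T@np.array([0,0,-1.]))))
for n in('top','scene'): cv2.imwrite(f'pics/{n}1.png',bot.read_camera(n)[:,:,::-1])"
```

```text
t 3.3 L [0.0171 0.1816] z 0.1423 w 0.706 F [-0.3 -0.2 -0.2] yaw tooly rel ex deg 0.3 tilt [ 0.008  0.002 -1.   ]
[-0.00280436 -0.0077491   0.99996604] [ 0.44399051 -0.16067794  0.        ]
```

View pics/top1.png

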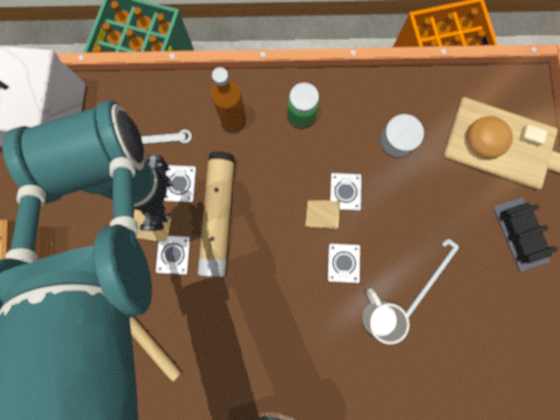

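View pics/scene1.png

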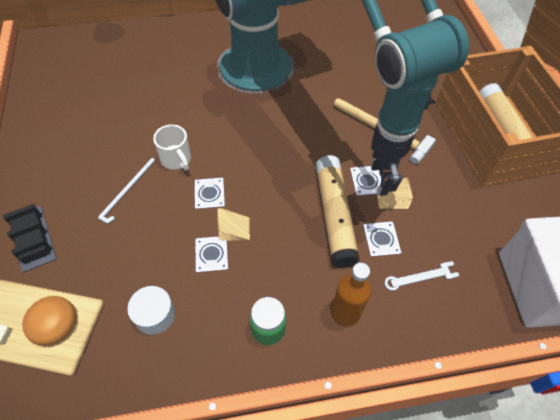

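Top view: the open gripper is above the gap between the left wedge and the leg, around (155,195), with the leg still at (216,213). The scene view agrees. I'll shift 12 mm towards the leg and lower.

Call:
arm_command(slide=[[-0.012,-0.003,0.01],[0,0,0.02],[0,0,0.02],[0,0,0.02],[0,0,0.02],[0,0,0.01],[0,0,0.004],[0,0,0]], angular=[[0.4,0,0],[0,0,0],[0,0,0],[0,0,0],[0,0,0],[0,0,0],[0,0,0],[0,0,0]], hand=[0.06,0.06,0.06,0.06,0.06,0.06,0.06,0.06])

```text
time: 4.2
tool_pos: [0.5669, 0.174, 0.0409]
tcp_rot: [2.294, 2.144, 0.005]
wrist_force: [-0.3, -0.4, -0.2]
width: 0.702
```

```bash
python3 -c "from h import *;st()"
```

```text
t 4.2 L [0.0162 0.1621] z 0.0409 w 0.702 F [-0.3 -0.4 -0.2] yaw tooly rel ex deg 0.11 tilt [ 0.003  0.001 -1.   ]
```

Call:
arm_command(slide=[[0,0,0.008],[0,0,0.006],[0,0,0.003],[0,0,0],[-0.004,0,0],[-0.004,0,0],[-0.004,0,0],[0,0,0]], angular=[[0,0,0],[0,0,0],[0,0,0],[0,0,0],[0,0,0],[0,0,0],[0,0,0],[0,0,0]], hand=[0.06,0.06,0.06,0.06,0.06,0.06,0.06,0.06])

```text
time: 5.0
tool_pos: [0.569, 0.1617, 0.0264]
tcp_rot: [2.291, 2.143, 0.013]
wrist_force: [-0.4, 0.0, 0.4]
width: 0.703
```

```bash
cat >> h.py <<'E'
def leg(tag,ys=None):
    im=bot.read_camera("scene")[:,:,::-1].copy(); cv2.imwrite(f"pics/s{tag}.png",im)
    im2=bot.read_camera("top")[:,:,::-1].copy(); cv2.imwrite(f"pics/t{tag}.png",im2)
    a=cv2.resize(im[130:290,180:440],None,fx=3,fy=3,interpolation=cv2.INTER_CUBIC); cv2.imwrite(f"pics/sz{tag}.png",a)
    a=cv2.resize(im2[140:300,110:370],None,fx=3,fy=3,interpolation=cv2.INTER_CUBIC); cv2.imwrite(f"pics/tz{tag}.png",a)
E
python3 -c "from h import *;st();leg('2')"
```

```text
t 5.0 L [0.0191 0.15  ] z 0.0264 w 0.703 F [-0.4  0.   0.4] yaw tooly rel ex deg 0.15 tilt [ 0.009  0.002 -1.   ]
```

View pics/sz2.png

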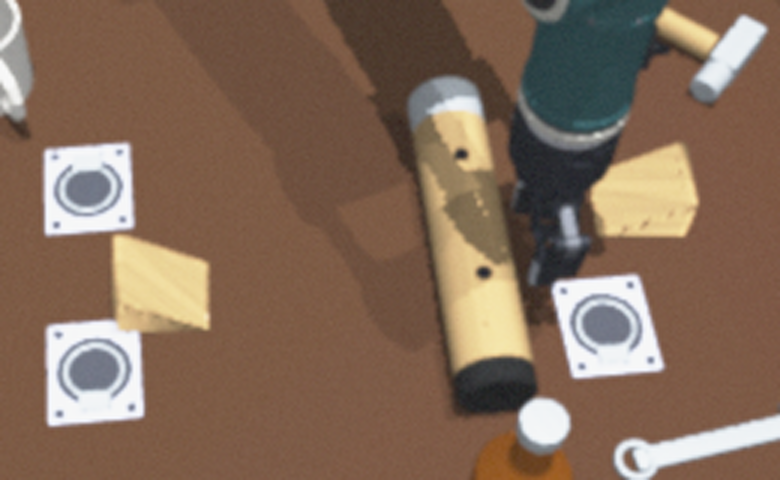

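View pics/tz2.png

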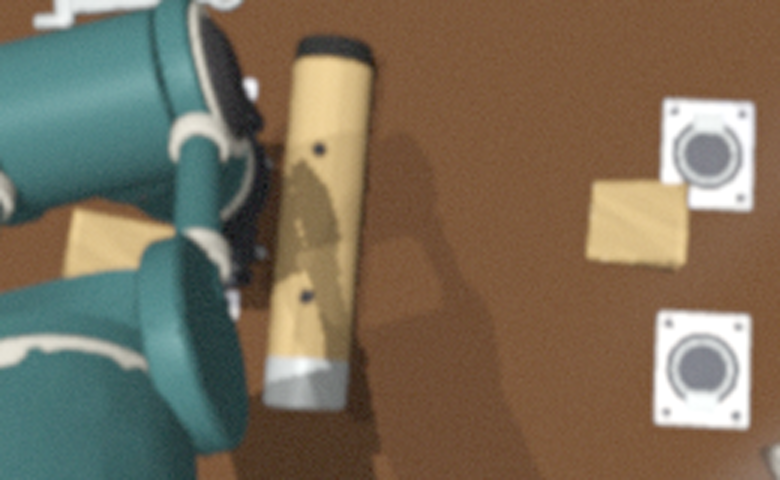

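Call:
arm_command(slide=[[0,0,0.005],[0,0,0.002],[-0.005,0,0],[-0.007,0,0],[-0.007,0,0],[-0.007,0,0],[-0.006,0,0],[-0.004,0,0]], angular=[[0.5,0,0],[0,0,0],[0,0,0],[0,0,0],[0,0,0],[0,0,0],[0,0,0],[0,0,0]], hand=[0.06,0.06,0.06,0.06,0.06,0.06,0.06,0.06])

```text
time: 5.9
tool_pos: [0.5666, 0.1235, 0.0188]
tcp_rot: [-2.292, -2.145, -0.004]
wrist_force: [0.2, 0.3, -0.3]
width: 0.703
```

```bash
python3 -c "from h import *;st();leg('3')"
```

```text
t 5.9 L [0.0195 0.1117] z 0.0188 w 0.703 F [ 0.2  0.3 -0.3] yaw tooly rel ex deg 0.18 tilt [ 0.     0.004 -1.   ]
```

View pics/sz3.png

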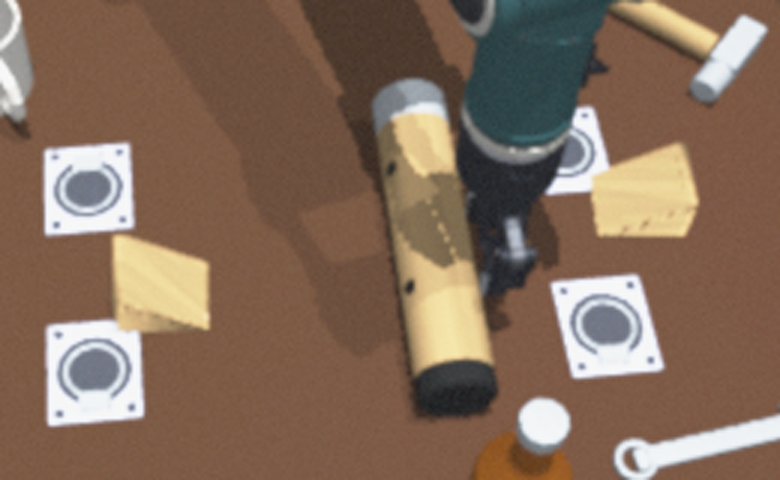

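View pics/tz3.png

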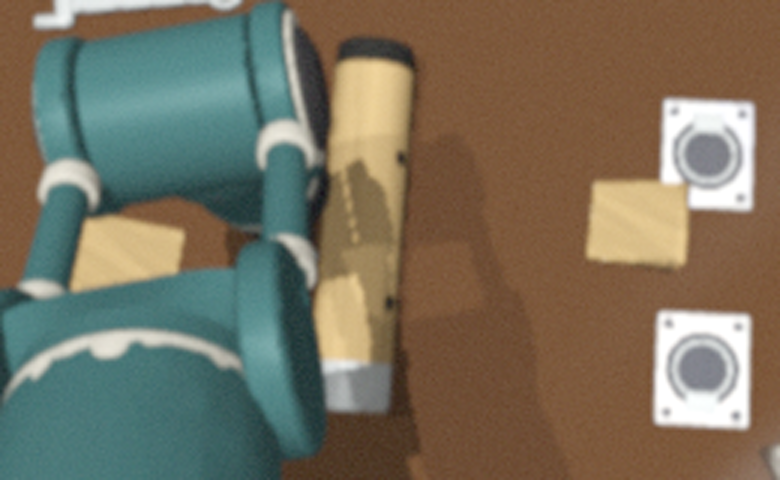

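Call:
arm_command(slide=[[-0.006,0,0],[-0.008,0,0],[-0.008,0,0],[-0.008,0,0],[-0.008,0,0],[-0.007,0,0],[-0.005,0,0],[-0.003,0,0]], angular=[[0,0,0],[0,0,0],[0,0,0],[0,0,0],[0,0,0],[0,0,0],[0,0,0],[0,0,0]], hand=[0.06,0.06,0.06,0.06,0.06,0.06,0.06,0.06])

```text
time: 6.8
tool_pos: [0.5629, 0.0661, 0.0187]
tcp_rot: [-2.292, -2.146, -0.004]
wrist_force: [0.4, 0.3, 0.2]
width: 0.701
```

```bash
python3 -c "from h import *;st();leg('4')"
```

```text
t 6.8 L [0.0197 0.0542] z 0.0187 w 0.701 F [0.4 0.3 0.2] yaw tooly rel ex deg 0.19 tilt [ 0.001  0.003 -1.   ]
```

View pics/sz4.png

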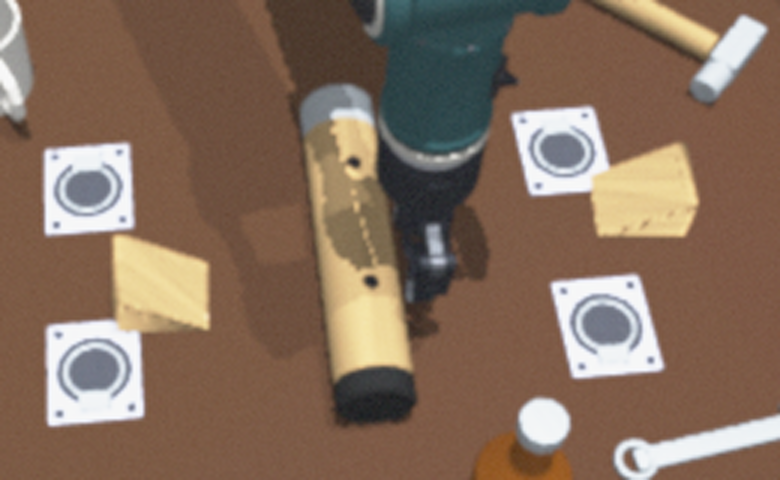

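View pics/tz4.png

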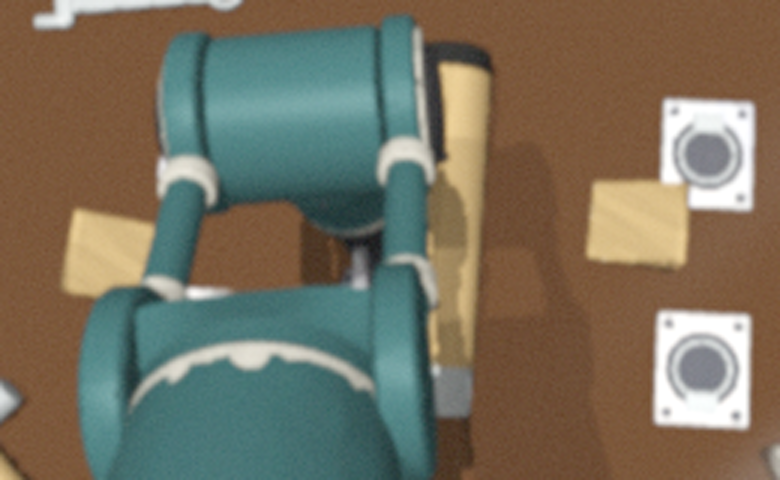

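```bash
python3 -c "
from h import *
for q in((337,105),(374,390)): print(L(ray('scene',(q[0]/3+180,q[1]/3+130),.03)))
for q in((490,60),(474,385)): print(L(ray('top',(q[0]/3+110,q[1]/3+140),.03)))"
```

```text
[-0.12864331  0.01304784]
[0.1366879  0.00845885]
[ 0.14518136 -0.0253058 ]
[-0.10629531 -0.026093  ]
```

Call:
arm_command(slide=[[-0.001,0,0],[-0.002,0,0],[-0.002,0,0],[-0.002,0,0],[-0.001,0,0],[-0.001,0,0],[0,0,0],[0,0,0]], angular=[[0,0,0],[0,0,0],[0,0,0],[0,0,0],[0,0,0],[0,0,0],[0,0,0],[0,0,0]], hand=[0.06,0.06,0.06,0.06,0.06,0.06,0.06,0.06])

```text
time: 7.7
tool_pos: [0.5625, 0.0574, 0.0187]
tcp_rot: [-2.291, -2.147, -0.005]
wrist_force: [0.0, -0.3, -0.7]
width: 0.704
```

```bash
python3 -c "from h import *;st();leg('5')"
```

```text
t 7.7 L [0.0198 0.0455] z 0.0187 w 0.704 F [ 0.  -0.3 -0.7] yaw tooly rel ex deg 0.24 tilt [ 0.001  0.004 -1.   ]
```

View pics/sz5.png

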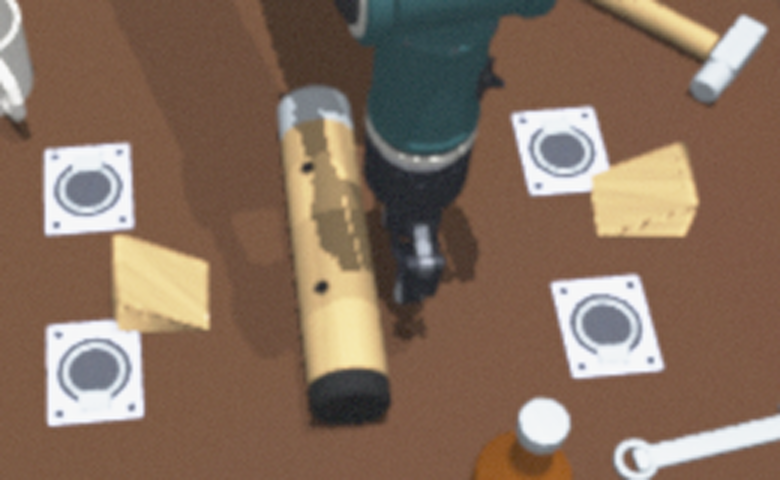

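View pics/tz5.png

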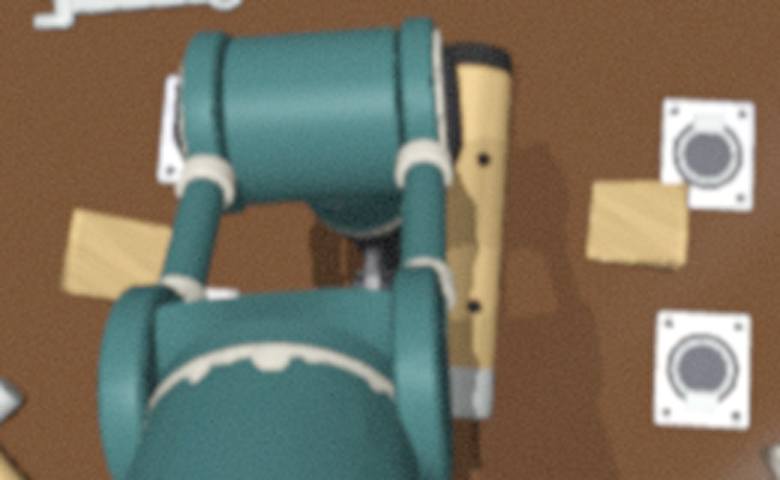

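Call:
arm_command(slide=[[0.01,0,0],[0.015,0,0],[0.015,0,-0.01],[0.01,0,-0.03],[0.02,-0.01,-0.04],[0.03,-0.01,-0.04],[0.04,-0.01,-0.02],[0.04,0,-0.003]], angular=[[0,0,0],[0,0,0],[0,0,0],[0,0,0],[0,0,0],[0,0,0],[0,0,0],[0,0,0]], hand=[0.04,0.04,0.04,0.04,0.04,0.04,0.04,0.04])

```text
time: 8.6
tool_pos: [0.5424, 0.2484, 0.169]
tcp_rot: [-2.292, -2.14, -0.004]
wrist_force: [1.5, -0.2, 0.7]
width: 0.471
```

```bash
python3 -c "from h import *;st();leg('6')"
```

```text
t 8.6 L [-0.0133  0.2346] z 0.169 w 0.471 F [ 1.5 -0.2  0.7] yaw tooly rel ex deg 0.03 tilt [-0.002  0.006 -1.   ]
```

View pics/sz6.png

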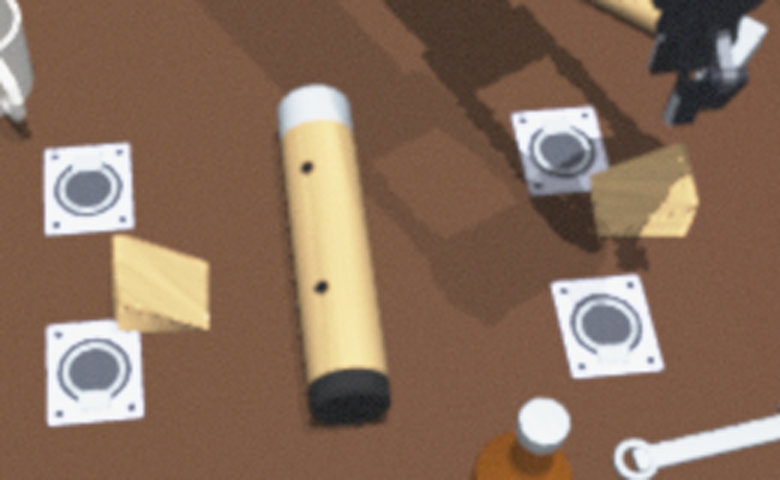

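View pics/tz6.png

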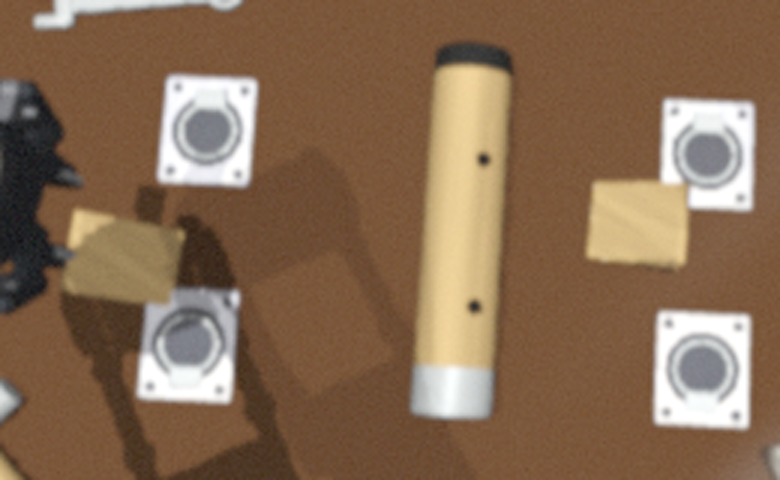

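```bash
cat >> h.py <<'E'
def legfit(tag,n,seed):
    im=cv2.imread(f"pics/{'s' if n=='scene' else 't'}{tag}.png"); hsv=cv2.cvtColor(im,cv2.COLOR_BGR2HSV); h,s,v=cv2.split(hsv)
    m=((h>10)&(h<30)&(s>50)&(v>125)).astype(np.uint8); k,lab=cv2.connectedComponents(m); m=lab==lab[seed[1],seed[0]]
    c=bot.get_calibration(n); R=np.array(c["R"]);C=-R.T@np.array(c["t"]); Cl=np.r_[L(C),C[2]]
    out=[]
    ys=np.where(m.any(1))[0]
    for r in range(ys[0]+8,ys[-1]-8,4):
        xs=np.where(m[r])[0]; a=[]
        for x in (xs[0]-.5,xs[-1]+.5):
            P=ray(n,(x,r),.03); p=np.r_[L(P),.03]-Cl; a.append(np.arctan2(p[1],-p[2])); X=p[0]+Cl[0]
        b=np.mean(a); out.append((X,Cl[1]+np.tan(b)*(Cl[2]-.03)))
    out=np.array(out); f=np.polyfit(out[:,0],out[:,1],1); print(n,"leg y at x=0.012:",np.polyval(f,.012).round(4),"slope",f[0].round(3),"res",np.std(out[:,1]-np.polyval(f,out[:,0])).round(4))
E
python3 -c "
from h import *
legfit('6','top',(264,210));legfit('6','scene',(295,208))
for q in((473,45),(452,417)): print(L(ray('top',(q[0]/3+110,q[1]/3+140),.03)))"
```

```text
top leg y at x=0.012: -0.0087 slope -0.009 res 0.0012
scene leg y at x=0.012: 0.0126 slope 0.232 res 0.0299
[ 0.15663357 -0.01138843]
[-0.13068051 -0.01093526]
```

The leg is at rest about 9 mm right of centre, parallel to the pairs, and the wedges haven't moved. In the top zoom the leg runs from (473,45) to (452,417). I'll push the right wedge next.

Call:
arm_command(slide=[[-0.047,0.004,0],[-0.048,0.004,0],[-0.048,0.004,0],[-0.048,0.004,0],[-0.048,0.004,0],[-0.048,0.004,0],[-0.048,0.004,0],[-0.048,0.004,0]], angular=[[0,0,0],[0,0,0],[0,0,0],[0,0,0],[0,0,0],[0,0,0],[0,0,0],[0,0,0]], hand=[0.026,0.026,0.026,0.026,0.026,0.026,0.026,0.026])

```text
time: 9.5
tool_pos: [0.5543, -0.13, 0.1685]
tcp_rot: [-2.262, -2.173, -0.015]
wrist_force: [1.4, 0.8, 0.8]
width: 0.31
```

```bash
python3 -c "from h import *;st()"
```

```text
t 9.5 L [ 0.0246 -0.142 ] z 0.1685 w 0.31 F [1.4 0.8 0.8] yaw tooly rel ex deg 1.67 tilt [ 0.003  0.01  -1.   ]
```

Call:
arm_command(slide=[[-0.035,0,0],[-0.03,0,0],[-0.01,0,0],[0,0,0.03],[0,0,0.03],[0,0,0.03],[0,0,0.02],[0,0,0.005]], angular=[[0,0,1.6],[0,0,0],[0,0,0],[0,0,0],[0,0,0],[0,0,0],[0,0,0],[0,0,0]], hand=[0.026,0.026,0.026,0.026,0.026,0.026,0.026,0.026])

```text
time: 10.3
tool_pos: [0.5529, -0.2093, 0.0538]
tcp_rot: [2.302, 2.138, 0.018]
wrist_force: [-0.1, -0.1, -0.8]
width: 0.304
```

```bash
python3 -c "from h import *;st();leg('7')"
```

```text
t 10.3 L [ 0.0288 -0.2212] z 0.0538 w 0.304 F [-0.1 -0.1 -0.8] yaw tooly rel ex deg -0.27 tilt [ 0.008  0.008 -1.   ]
```

View pics/s7.png

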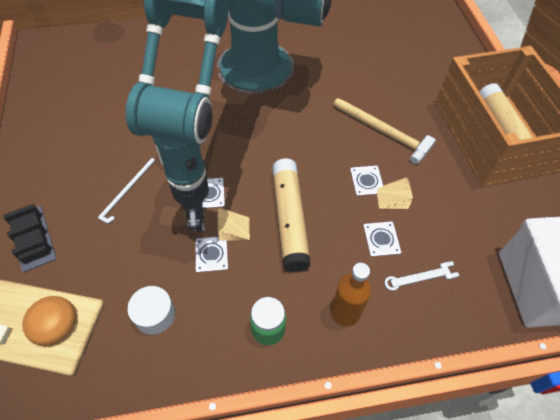

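View pics/t7.png

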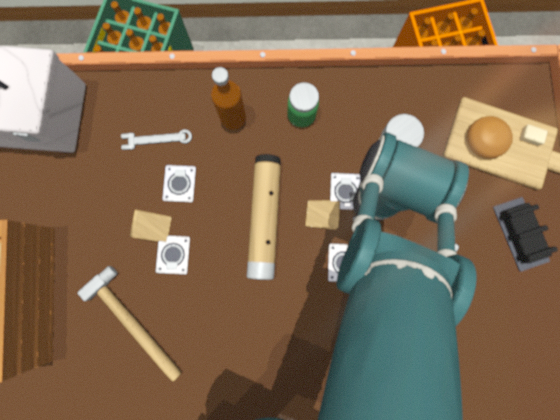

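Call:
arm_command(slide=[[0,0,0.012],[0,0,0.01],[0,0,0.006],[0.003,-0.001,0.002],[0.006,-0.001,0],[0.008,0,0],[0.008,0,0],[0.006,0,0]], angular=[[0,0,0],[0,0,0],[0,0,0],[0,0,0],[0,0,0],[0,0,0],[0,0,0],[0,0,0]], hand=[0.026,0.026,0.026,0.026,0.026,0.026,0.026,0.026])

```text
time: 11.2
tool_pos: [0.5586, -0.1773, 0.0285]
tcp_rot: [2.295, 2.131, 0.025]
wrist_force: [-0.3, 0.2, -0.2]
width: 0.303
```

```bash
python3 -c "from h import *;st()"
```

```text
t 11.2 L [ 0.0322 -0.1889] z 0.0285 w 0.303 F [-0.3  0.2 -0.2] yaw tooly rel ex deg -0.28 tilt [ 0.019  0.003 -1.   ]
```

Call:
arm_command(slide=[[-0.004,-0.005,0.004],[0,-0.003,0.003],[0.008,0,0],[0.01,0,0],[0.01,0,0],[0.01,0,0],[0.01,0,0],[0.007,0,0]], angular=[[1,0,0],[0,0,0],[0,0,0],[0,0,0],[0,0,0],[0,0,0],[0,0,0],[0,0,0]], hand=[0.026,0.026,0.026,0.026,0.026,0.026,0.026,0.026])

```text
time: 12.0
tool_pos: [0.5542, -0.1212, 0.0216]
tcp_rot: [-2.3, -2.136, -0.005]
wrist_force: [-0.9, 0.2, -0.9]
width: 0.308
```

```bash
python3 -c "from h import *;st();leg('8')"
```

```text
t 12.0 L [ 0.024  -0.1332] z 0.0216 w 0.308 F [-0.9  0.2 -0.9] yaw tooly rel ex deg -0.25 tilt [ 0.     0.004 -1.   ]
```

View pics/sz8.png

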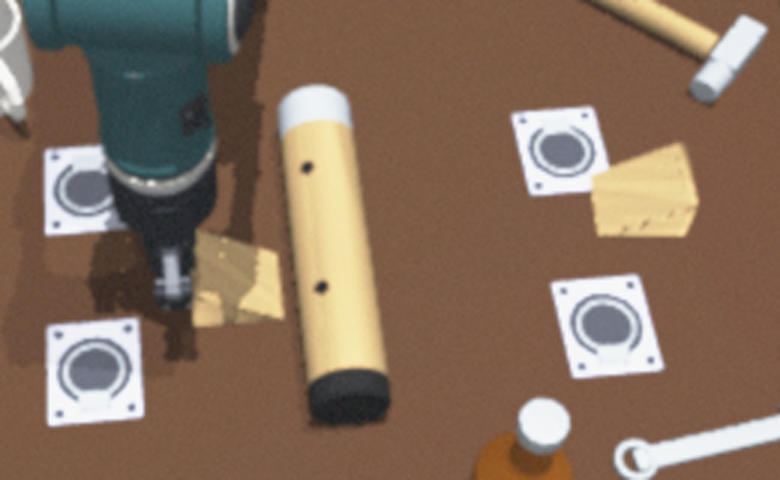

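View pics/tz8.png

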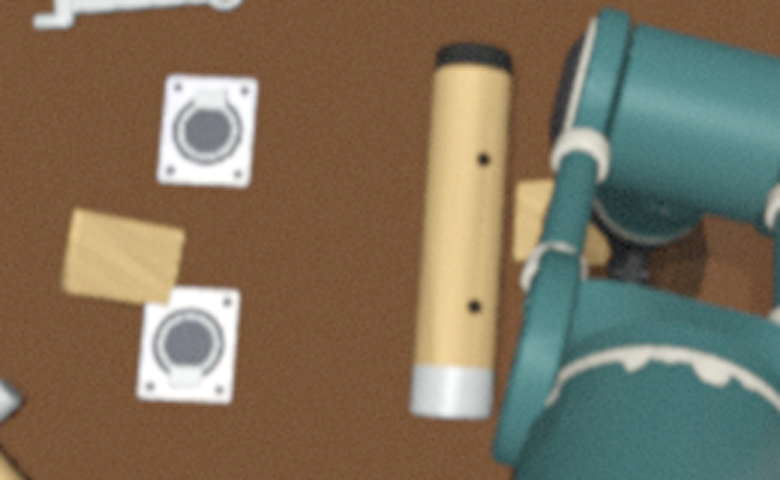

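```bash
cat >> h.py <<'E'
def P(n,x,y,z): return L(ray(n,(x/3+(180 if n=='scene' else 110),y/3+(130 if n=='scene' else 140)),z)).round(4)
E
python3 -c "
from h import *
for q in((517,182),(514,261)): print('T',P('top',*q,.0015))
for q in((278,252),(284,320)): print('S',P('scene',*q,.0015))
for q in((194,230),(193,327)): print('S?',P('scene',*q,.046))
print('leg scene',P('scene',315,108,.03),P('scene',349,395,.03))"
```

```text
T [ 0.0545 -0.051 ]
T [-0.0086 -0.0516]
S [-0.007  -0.0485]
S [ 0.0558 -0.05  ]
S? [-0.0058 -0.1141]
S? [ 0.0796 -0.1205]
leg scene [-0.1273 -0.0056] [ 0.1389 -0.0104]
```

Call:
arm_command(slide=[[0.005,0,0],[0.006,0,0],[0.005,0,0],[0.004,0,0],[0.003,0,0],[0.002,0,0],[0.001,0,0],[0,0,0]], angular=[[0,0,0],[0,0,0],[0,0,0],[0,0,0],[0,0,0],[0,0,0],[0,0,0],[0,0,0]], hand=[0.026,0.026,0.026,0.026,0.026,0.026,0.026,0.026])

```text
time: 12.9
tool_pos: [0.5565, -0.0934, 0.0218]
tcp_rot: [-2.299, -2.137, -0.005]
wrist_force: [-0.1, 0.7, 0.5]
width: 0.305
```

```bash
python3 -c "from h import *;st();leg('9')"
```

```text
t 12.9 L [ 0.0244 -0.1054] z 0.0218 w 0.305 F [-0.1  0.7  0.5] yaw tooly rel ex deg -0.22 tilt [ 0.001  0.004 -1.   ]
```

View pics/sz9.png

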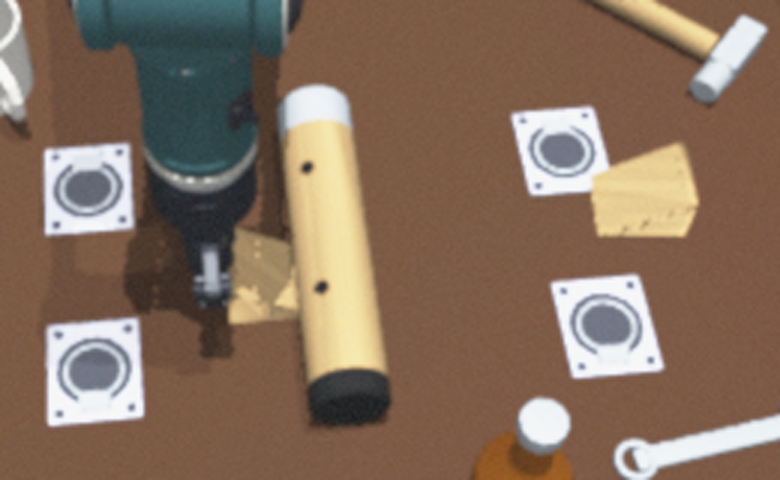

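View pics/tz9.png

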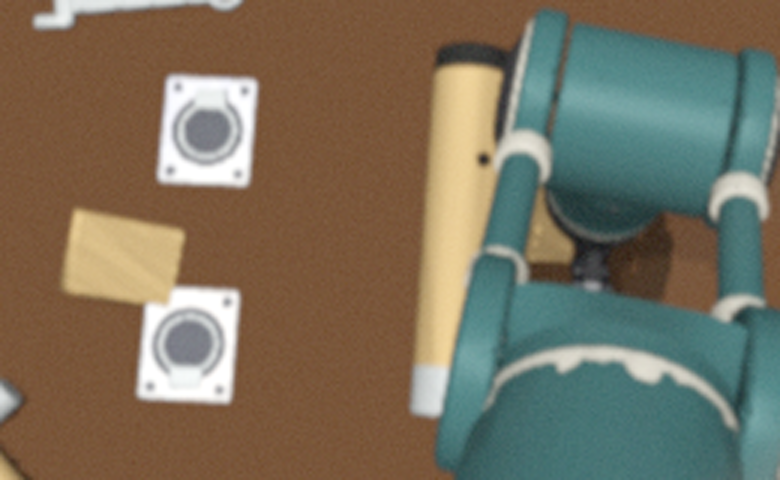

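Call:
arm_command(slide=[[0.0007,0,0],[0.0007,0,0],[0.0007,0,0],[0.0007,0,0],[0.0005,0,0],[0.0005,0,0],[0,0,0],[0,0,0]], angular=[[0,0,0],[0,0,0],[0,0,0],[0,0,0],[0,0,0],[0,0,0],[0,0,0],[0,0,0]], hand=[0.026,0.026,0.026,0.026,0.026,0.026,0.026,0.026])

```text
time: 13.8
tool_pos: [0.5568, -0.0901, 0.0218]
tcp_rot: [-2.3, -2.137, -0.005]
wrist_force: [0.5, -0.1, 0.1]
width: 0.302
```

```bash
python3 -c "from h import *;st();leg('10')"
```

```text
t 13.8 L [ 0.0244 -0.102 ] z 0.0218 w 0.302 F [ 0.5 -0.1  0.1] yaw tooly rel ex deg -0.26 tilt [ 0.001  0.004 -1.   ]
```

View pics/sz10.png

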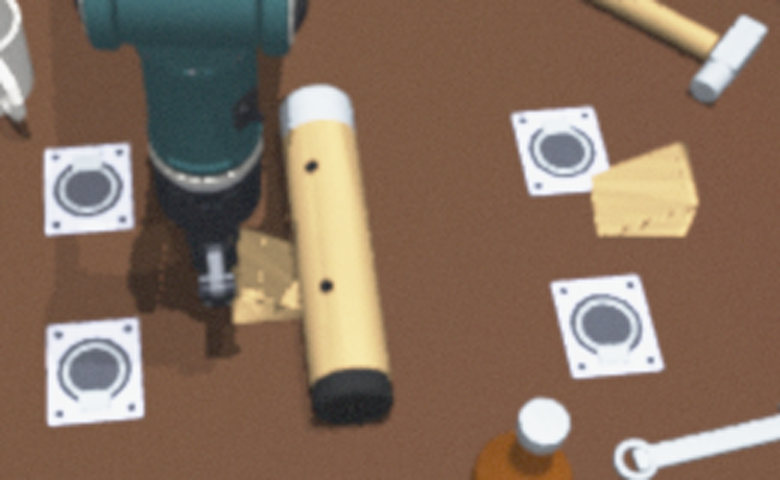

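The leg moved about 2 mm towards centre on contact, so the right wedge is touching. I'll withdraw and cross to the left wedge's back.

Call:
arm_command(slide=[[-0.01,0,0],[-0.02,0,0],[-0.01,0,-0.02],[0,0,-0.04],[0,0,-0.045],[0.01,0,-0.04],[0.04,-0.004,-0.01],[0.048,-0.005,0]], angular=[[0,0,0],[0,0,0],[0,0,0],[0,0,0],[0,0,0],[0,0,0],[0,0,0],[0,0,0]], hand=[0.026,0.026,0.026,0.026,0.026,0.026,0.026,0.026])

```text
time: 14.7
tool_pos: [0.5515, -0.0401, 0.1823]
tcp_rot: [-2.309, -2.126, -0.002]
wrist_force: [0.4, 1.3, 0.0]
width: 0.304
```

Call:
arm_command(slide=[[0.049,-0.005,0],[0.049,-0.005,0],[0.049,-0.005,0],[0.049,-0.005,0],[0.049,-0.005,0],[0.049,-0.005,0],[0.049,-0.005,0],[0.035,-0.003,0]], angular=[[0,0,0],[0,0,0],[0,0,0],[0,0,0],[0,0,0],[0,0,0],[0,0,0],[0,0,0]], hand=[0.026,0.026,0.026,0.026,0.026,0.026,0.026,0.026])

```text
time: 15.5
tool_pos: [0.5477, 0.3477, 0.1884]
tcp_rot: [2.314, 2.12, 0.016]
wrist_force: [0.4, -0.6, -0.0]
width: 0.299
```

```bash
python3 -c "from h import *;st();leg('11')
legfit('11','top',(264,210))"
```

```text
t 15.5 L [-0.0149  0.3341] z 0.1884 w 0.299 F [ 0.4 -0.6 -0. ] yaw tooly rel ex deg -1.03 tilt [ 0.01   0.004 -1.   ]
top leg y at x=0.012: -0.0171 slope -0.012 res 0.0131
```

View pics/tz11.png

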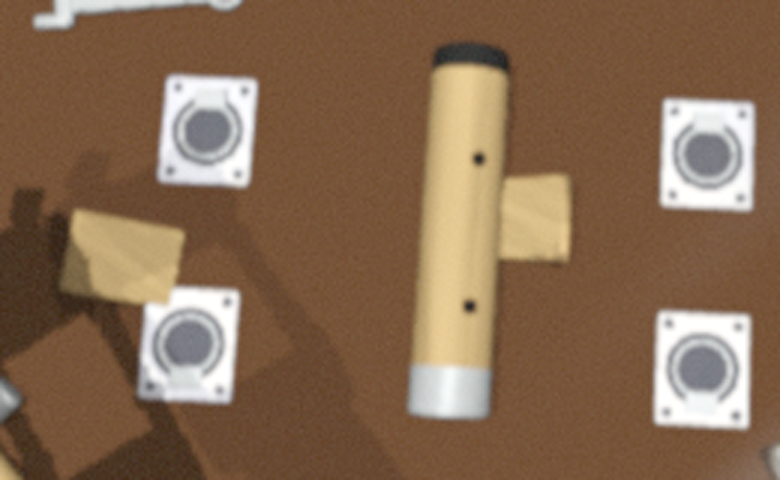

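View pics/sz11.png

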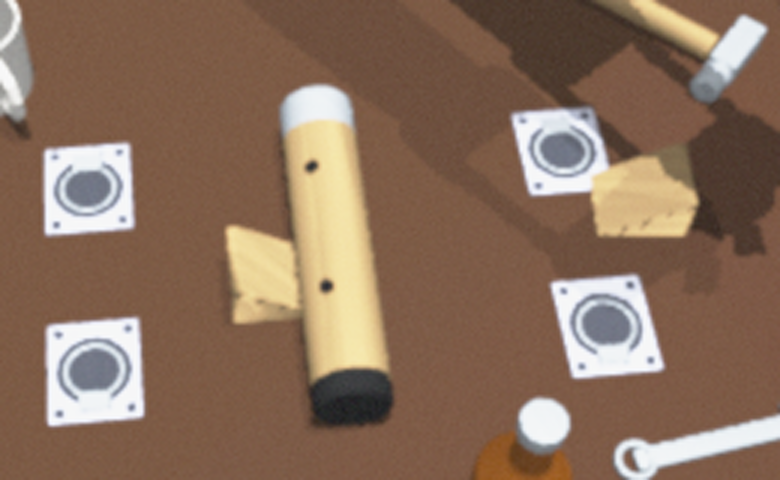

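The right wedge sits flat and square under the leg's right side in both views: back edge at top zoom (570,175)–(568,262). I'll lower behind the left wedge.

Call:
arm_command(slide=[[0,-0.006,0.02],[0,-0.004,0.03],[0,-0.002,0.03],[0,0,0.03],[0,0,0.025],[0,0,0.012],[0,0,0.003],[0,0,0]], angular=[[0.5,0,1],[0,0,0],[0,0,0],[0,0,0],[0,0,0],[0,0,0],[0,0,0],[0,0,0]], hand=[0.026,0.026,0.026,0.026,0.026,0.026,0.026,0.026])

```text
time: 16.4
tool_pos: [0.5328, 0.3395, 0.0256]
tcp_rot: [-2.341, -2.087, 0.008]
wrist_force: [0.7, 0.6, 0.2]
width: 0.3
```

```bash
python3 -c "from h import *;st();leg('12')"
```

```text
t 16.4 L [-0.0293  0.3248] z 0.0256 w 0.3 F [0.7 0.6 0.2] yaw tooly rel ex deg -2.58 tilt [-0.007  0.001 -1.   ]
```

View pics/s12.png

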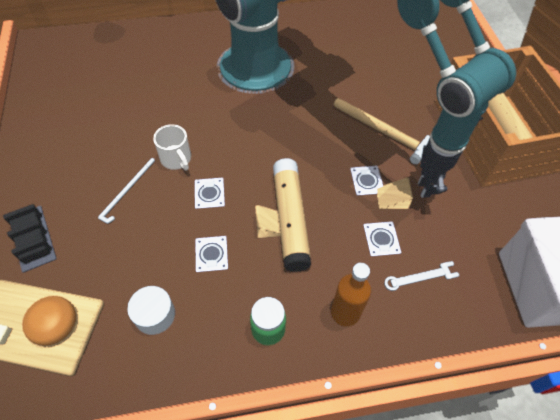

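Call:
arm_command(slide=[[0,0.003,0.002],[-0.004,0.003,0.002],[-0.008,0,0],[-0.008,0,0],[-0.008,0,0],[-0.01,0,0],[-0.01,0,0],[-0.008,0,0]], angular=[[0,0,-1],[-0.3,0,-1],[0,0,0],[0,0,0],[0,0,0],[0,0,0],[0,0,0],[0,0,0]], hand=[0.026,0.026,0.026,0.026,0.026,0.026,0.026,0.026])

```text
time: 17.3
tool_pos: [0.5396, 0.2822, 0.0283]
tcp_rot: [2.302, 2.136, 0.019]
wrist_force: [1.0, 0.7, 0.9]
width: 0.309
```

```bash
python3 -c "from h import *;st();leg('13')"
```

```text
t 17.3 L [-0.0185  0.2682] z 0.0283 w 0.309 F [1.  0.7 0.9] yaw tooly rel ex deg -0.32 tilt [ 0.01   0.007 -1.   ]
```

View pics/sz13.png

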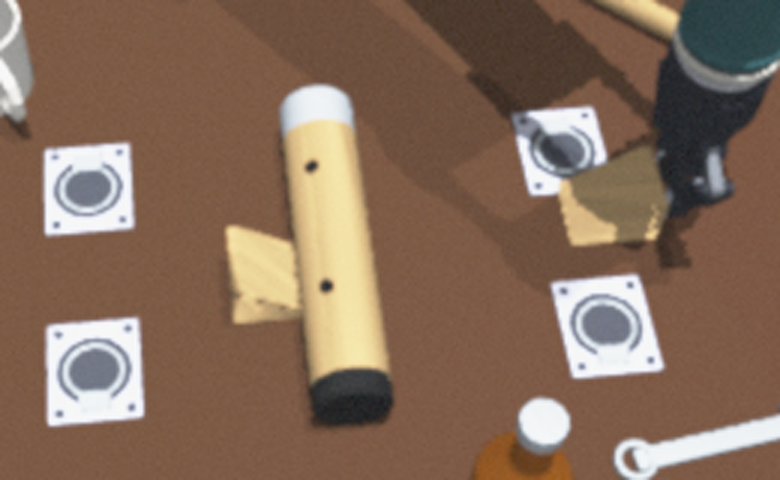

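Call:
arm_command(slide=[[-0.008,0,0.004],[-0.01,0,0.002],[-0.01,0,0],[-0.01,0,0],[-0.01,0,0],[-0.01,0,0],[-0.01,0,0],[-0.008,0,0]], angular=[[0.5,0,0],[0,0,0],[0,0,0],[0,0,0],[0,0,0],[0,0,0],[0,0,0],[0,0,0]], hand=[0.026,0.026,0.026,0.026,0.026,0.026,0.026,0.026])

```text
time: 18.2
tool_pos: [0.5341, 0.2012, 0.0216]
tcp_rot: [-2.299, -2.133, -0.011]
wrist_force: [-1.1, 1.4, 0.4]
width: 0.3
```

```bash
python3 -c "from h import *;st();leg('14')"
```

```text
t 18.2 L [-0.0183  0.187 ] z 0.0216 w 0.3 F [-1.1  1.4  0.4] yaw tooly rel ex deg -0.32 tilt [ 0.002  0.009 -1.   ]
```

View pics/sz14.png

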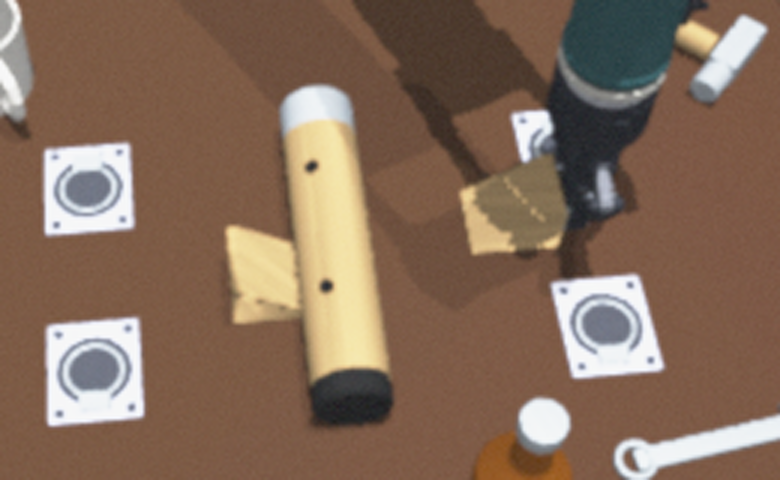

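Call:
arm_command(slide=[[-0.008,0,0],[-0.01,0,0],[-0.011,0,0],[-0.011,0,0],[-0.011,0,0],[-0.01,0,0],[-0.008,0,0],[-0.005,0,0]], angular=[[0,-0.3,0],[0,0,0],[0,0,0],[0,0,0],[0,0,0],[0,0,0],[0,0,0],[0,0,0]], hand=[0.026,0.026,0.026,0.026,0.026,0.026,0.026,0.026])

```text
time: 19.1
tool_pos: [0.5279, 0.1213, 0.0212]
tcp_rot: [-2.302, -2.136, -0.004]
wrist_force: [-0.2, 1.1, 1.0]
width: 0.302
```

```bash
python3 -c "from h import *;st();leg('15')"
```

```text
t 19.1 L [-0.0191  0.1068] z 0.0212 w 0.302 F [-0.2  1.1  1. ] yaw tooly rel ex deg -0.33 tilt [ 0.001  0.003 -1.   ]
```

View pics/sz15.png

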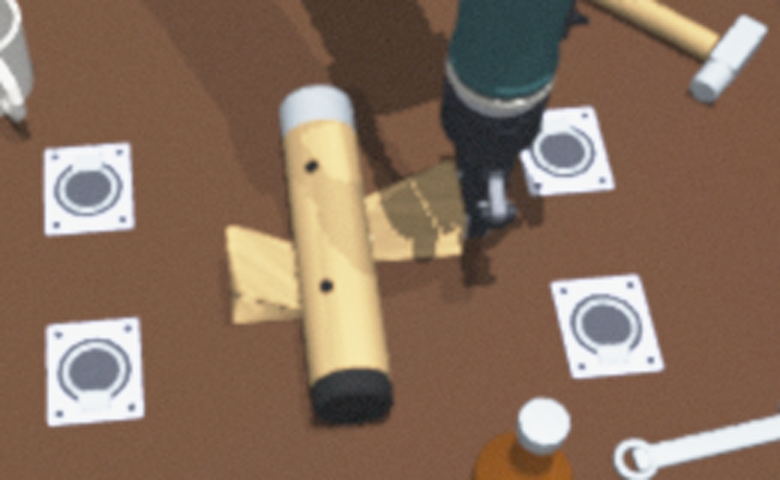

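View pics/tz15.png

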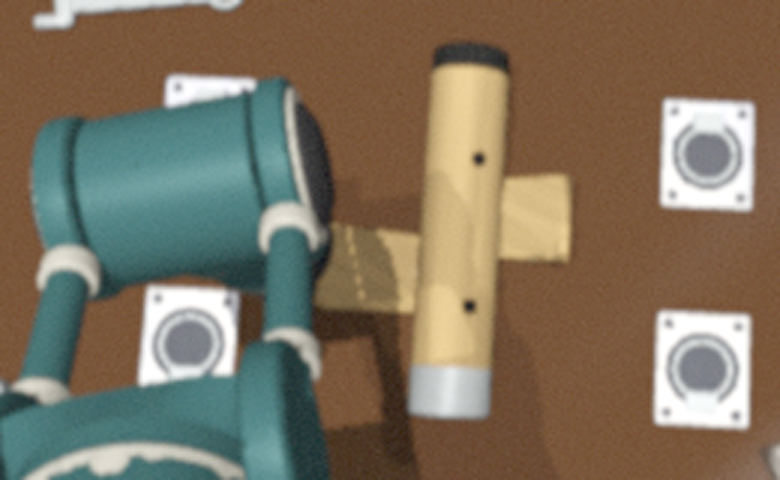

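Call:
arm_command(slide=[[-0.003,0,0],[-0.004,0,0],[-0.003,0,0],[-0.002,0,0],[-0.002,0,0],[-0.001,0,0],[-0.0005,0,0],[0,0,0]], angular=[[0,0,0],[0,0,0],[0,0,0],[0,0,0],[0,0,0],[0,0,0],[0,0,0],[0,0,0]], hand=[0.026,0.026,0.026,0.026,0.026,0.026,0.026,0.026])

```text
time: 20.0
tool_pos: [0.5267, 0.1056, 0.0211]
tcp_rot: [-2.301, -2.137, -0.004]
wrist_force: [-0.4, 0.8, 0.2]
width: 0.306
```

```bash
python3 -c "from h import *;st();leg('16')"
```

```text
t 20.0 L [-0.0191  0.0911] z 0.0211 w 0.306 F [-0.4  0.8  0.2] yaw tooly rel ex deg -0.28 tilt [ 0.001  0.003 -1.   ]
```

View pics/sz16.png

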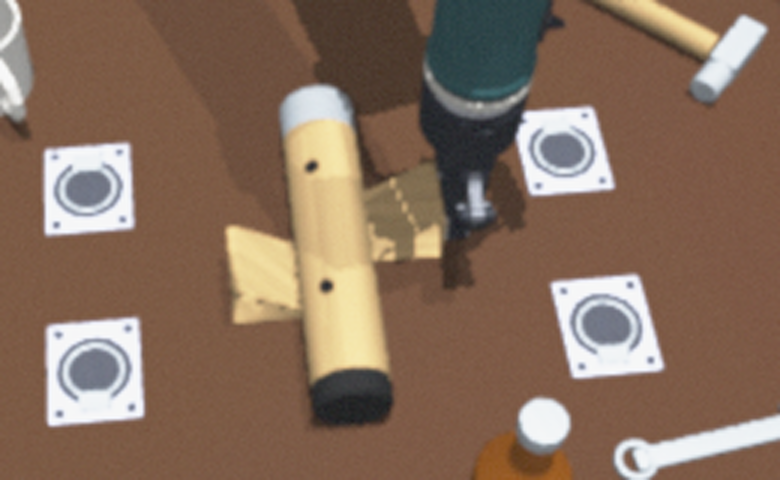

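View pics/tz16.png

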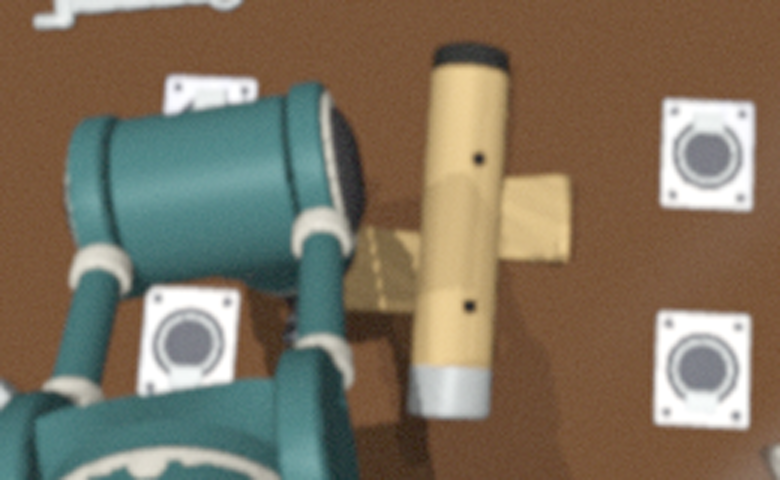

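Both views show the leg unmoved (hole still at scene zoom (311,166)), with a gap of a few mm left. I'll inch the wedge in.

Call:
arm_command(slide=[[-0.0007,0,0],[-0.0007,0,0],[-0.0007,0,0],[-0.0006,0,0],[-0.0005,0,0],[0,0,0],[0,0,0],[0,0,0]], angular=[[0,0,0],[0,0,0],[0,0,0],[0,0,0],[0,0,0],[0,0,0],[0,0,0],[0,0,0]], hand=[0.026,0.026,0.026,0.026,0.026,0.026,0.026,0.026])

```text
time: 20.9
tool_pos: [0.5264, 0.1024, 0.021]
tcp_rot: [-2.301, -2.137, -0.005]
wrist_force: [-0.0, 0.8, 0.7]
width: 0.301
```

```bash
python3 -c "
from h import *;st();leg('17')
a=cv2.imread('pics/s16.png').astype(int);b=cv2.imread('pics/s17.png').astype(int)
print(abs(a-b)[160:176,276:282].mean())"
```

```text
t 20.9 L [-0.0192  0.0879] z 0.021 w 0.301 F [-0.   0.8  0.7] yaw tooly rel ex deg -0.26 tilt [ 0.001  0.003 -1.   ]
1.3854166666666667
```

View pics/sz17.png

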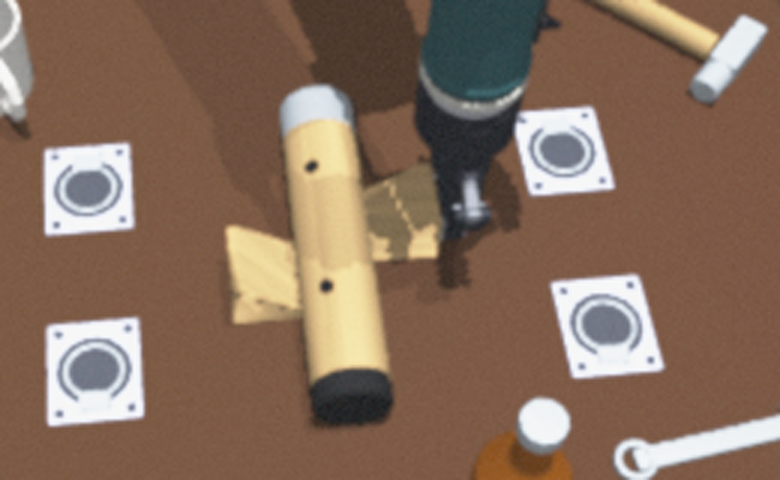

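Call:
arm_command(slide=[[-0.0006,0,0],[-0.0006,0,0],[-0.0005,0,0],[-0.0004,0,0],[0,0,0],[0,0,0],[0,0,0],[0,0,0]], angular=[[0,0,0],[0,0,0],[0,0,0],[0,0,0],[0,0,0],[0,0,0],[0,0,0],[0,0,0]], hand=[0.026,0.026,0.026,0.026,0.026,0.026,0.026,0.026])

```text
time: 21.8
tool_pos: [0.5263, 0.1002, 0.021]
tcp_rot: [-2.301, -2.137, -0.005]
wrist_force: [-0.4, 1.1, 0.8]
width: 0.306
```

```bash
python3 -c "
from h import *;st();leg('18')
a=cv2.imread('pics/s16.png').astype(int);b=cv2.imread('pics/s18.png').astype(int)
print(abs(a-b)[160:176,276:282].mean())"
```

```text
t 21.8 L [-0.0192  0.0857] z 0.021 w 0.306 F [-0.4  1.1  0.8] yaw tooly rel ex deg -0.27 tilt [ 0.001  0.003 -1.   ]
1.4305555555555556
```

View pics/sz18.png

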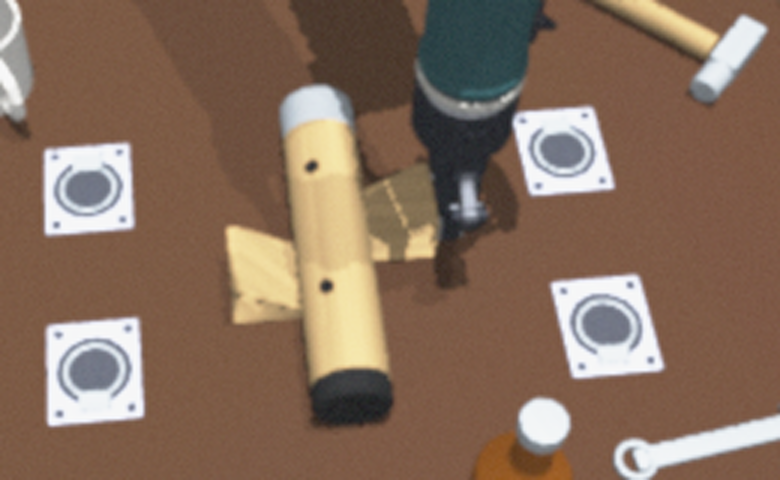

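Call:
arm_command(slide=[[-0.0006,0,0],[-0.0006,0,0],[-0.0005,0,0],[-0.0003,0,0],[0,0,0],[0,0,0],[0,0,0],[0,0,0]], angular=[[0,0,0],[0,0,0],[0,0,0],[0,0,0],[0,0,0],[0,0,0],[0,0,0],[0,0,0]], hand=[0.026,0.026,0.026,0.026,0.026,0.026,0.026,0.026])

```text
time: 22.7
tool_pos: [0.5263, 0.0985, 0.0211]
tcp_rot: [-2.301, -2.136, -0.006]
wrist_force: [-0.5, 1.6, 0.9]
width: 0.302
```

```bash
python3 -c "
from h import *;st();leg('19')
a=cv2.imread('pics/s16.png').astype(int);b=cv2.imread('pics/s19.png').astype(int)
print(abs(a-b)[160:176,276:282].mean())"
```

```text
t 22.7 L [-0.0191  0.084 ] z 0.0211 w 0.302 F [-0.5  1.6  0.9] yaw tooly rel ex deg -0.29 tilt [ 0.001  0.004 -1.   ]
1.96875
```

View pics/sz19.png

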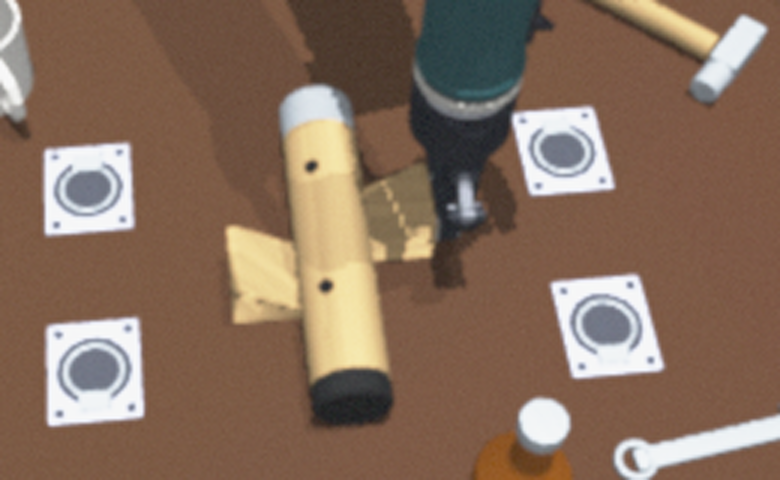

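Contact: the sideways force rose to 1.6 N and the leg barely stirred. I'll withdraw.

Call:
arm_command(slide=[[0.008,0,0],[0.015,0,0],[0.02,0,0],[0.02,0,-0.01],[0.02,0,-0.03],[0.03,0,-0.04],[0.04,0,-0.03],[0.03,0,0]], angular=[[0,0,0],[0,0,0],[0,0,0],[0,0,0],[0,0,0],[0,0,0],[0,0,0],[0,0,0]], hand=[0.026,0.026,0.026,0.026,0.026,0.026,0.026,0.026])

```text
time: 23.6
tool_pos: [0.537, 0.2888, 0.1324]
tcp_rot: [-2.303, -2.129, 0.006]
wrist_force: [1.2, 1.3, 0.9]
width: 0.302
```

Call:
arm_command(slide=[[0.04,0,0],[0.03,0,0],[0,0,0],[0,0,0],[0,0,0],[0,0,0],[0,0,0],[0,0,0]], angular=[[0,0,0],[0,0,0],[0,0,0],[0,0,0],[0,0,0],[0,0,0],[0,0,0],[0,0,0]], hand=[0.026,0.026,0.026,0.026,0.026,0.026,0.026,0.026])

```text
time: 24.4
tool_pos: [0.5404, 0.3677, 0.1338]
tcp_rot: [-2.298, -2.136, 0.003]
wrist_force: [-0.0, -0.3, -0.0]
width: 0.309
```

```bash
python3 -c "
from h import *;st();leg('20')"
```

```text
t 24.4 L [-0.0236  0.3535] z 0.1338 w 0.309 F [-0.  -0.3 -0. ] yaw tooly rel ex deg -0.23 tilt [-0.004  0.002 -1.   ]
```

View pics/sz20.png

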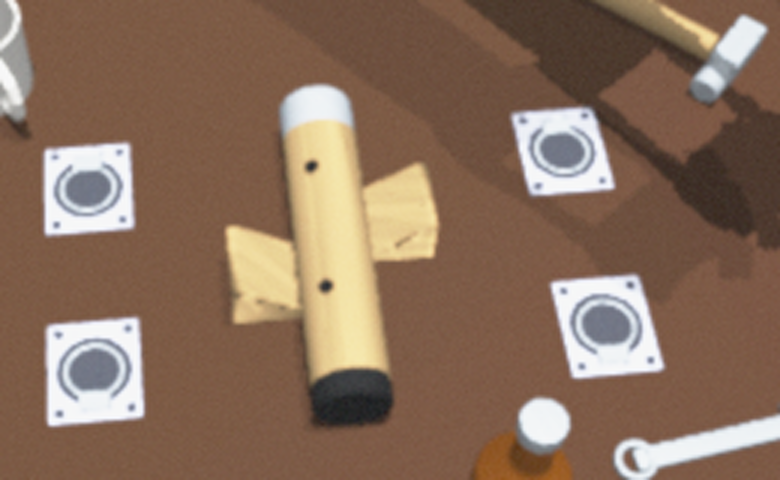

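View pics/tz20.png

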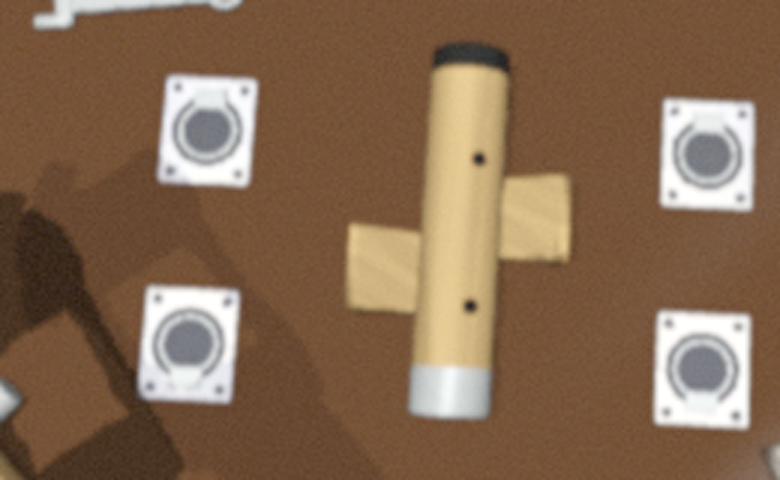

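```bash
python3 -c "
from h import *
print('leg T',P('top',471,45,.03),P('top',449,417,.03),'S',P('scene',317,108,.03),P('scene',351,395,.03))
print('WL back T',P('top',349,223,.046),P('top',347,307,.046),'S',P('scene',422,164,.046),P('scene',438,218,.046))
print('WR back T',P('top',570,174,.046),P('top',569,260,.046),'S',P('scene',227,227,.046),P('scene',233,298,.046))"
```

```text
leg T [ 0.1566 -0.0098] [-0.1308 -0.0087] S [-0.1271 -0.004 ] [ 0.1391 -0.0089]
WL back T [0.0094 0.0736] [-0.0536  0.0707] S [-0.0508  0.0716] [0.0016 0.0762]
WR back T [ 0.0548 -0.0907] [-0.0105 -0.0926] S [-0.0061 -0.0884] [ 0.0577 -0.089 ]
```

```bash
python3 -c "
from workcell import bot
print(bot.finish_job())"
```

```text
the job is handed in; nothing more can be done
None
```

I rolled the leg with the open fingers from the left until it came to rest midway. Then I pushed the right wedge and the left wedge in from their backs until each touched the leg, and handed in at about 24.5 s of the 72 s. `finish_job` gives no verdict.

| Last check (both cameras) | Measured | Allowed |
|---|---|---|
| Leg off the midline | about 8 mm to the right | 18 mm |
| Leg lengthwise | about 10 mm | 45 mm |
| Leg out of parallel | under 0.02 rad | 0.15 rad |
| Left wedge origin to leg axis | about 46 mm | 30–56 mm |
| Right wedge origin to leg axis | about 47 mm | 30–56 mm |

Both wedges lie flat and within about 0.09 rad of square. I saw nothing else on the deck move, but I did not measure the other objects.

- **Leg overshoot:** it ran on a little after the last push, so it sits off centre but inside the limit. The right wedge moved it about 2 mm towards the middle when it made contact.
- **Camera disagreement:** the two views differ by 2–3 mm on the leg's position (about -9 mm from the top view, -6.5 mm from the scene view).
- **Failed fits:** two of the automatic leg fits were unusable because the colour mask was faulty or had picked up the wedge. The final numbers are from edge and corner pixels I read by eye in both views.

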